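# Free a centrifuge lid through its emergency release hole

### The arm

A 6-joint arm with a two-finger parallel gripper is mounted at the origin on the work surface. World frame = base frame: x ahead of the robot, y to its left, z up, the work surface at z = 0. Lengths are in mm, angles in rad, forces in N, time in s.
With the tool pointing down it reaches from about 275 to 750 mm from the base axis. Payload 10.2 kg.
Tool frame: the origin (TCP) lies midway between the tips of the shut fingers; the grasp point (between the pads) lies 19 mm behind it; z points along the fingers, y is the direction in which the jaws open and shut (so a half turn about z gives the same grasp; the last joint's range is limited). The gripper opens to 85 mm and grips with 20 to 120 N. Pads are 22 mm wide; open, the fingers measure 114 mm over their backs; the gripper's body (76 mm by 85 mm) begins 54 mm behind the grasp point. The pads swing forward as they close: fully open they stand 13 mm farther back than shut.
Start: joints at [1.042, 0.313, 1.498, -0, 1.331, -0.223], TCP at [158.067, 500.645, 231.294] pointing down, gripper open.
Joint ranges: [-2.94, 2.94], [-0.97, 2.17], [0.19, 2.56], [-1.23, 4.37], [0.02, 3.11], [-2.88, 2.88]. Speed limits (rad/s): [2.39, 2.39, 3.01, 3.14, 3.14, 3.14].

### API

Orientations are given as a unit quaternion [w, x, y, z].
In Python, from rig import sense, optics, ctrl gives the robot as it stands.
- The arm moves only by the tool play_rows, never from a script. Its argument "plan" is a list of rows, each a list of 7 numbers: the shift along the world's x, y, z in mm, then the turn, a rotation vector about the world's x, y, z in rad, then the opening, from -1 (shut) to 1 (fully open), so that 0 is half open. A call has 1 to 5 rows; each row shifts and turns the pose as measured when the row begins; what a row does not reach is not made up. A row lasts 1/12 s, in which the tool goes at most 41.7 mm and 7.16 degrees, less where a joint would pass 70% of its speed; a pose out of reach is approached as far as the arm can. A call is refused whole if a number of a shift passes 41.7 or a number of a turn 0.125, either way. A call with a gripper value outside its range is refused whole. The fingers move at their own pace and stop on an object; "grip_force" is the grip in N (left out, the last holds). Time passes only in rows, so rows that do not move let the fingers close. It gives the time, the measured TCP pose, the force and the opening at its end, in the units of the state.
- sense(): the state, without advancing time (a new reading comes with each control period).
- optics.capture(name): name is "scene" or "side" or "wrist"; returns a dict with "img" (400x640x3 uint8, blue, green, red), "fx", "fy", "cx", "cy" (pixels), "world_to_cam" (4x4, takes a point from world to camera coordinates). Camera axes: x right, y up, looking along -z (the intrinsics and any distortion apply to the point x, -y, -z); pixel columns grow to the right and rows downward; lengths in mm; the calibration is good to about 2 mm. A picture is of the moment at which its call begins. There is no depth.
- ctrl.finish_job(): hands the job in, once; it reports no verdict.
The state is a dict: "time_s": time; "joints": joint angles; "dq": joint speeds; "tau": joint torques, N m; "eef_pos": TCP position; "ee_rot": TCP orientation; "force": force on the tool from outside, world axes, zero at the start; "wrist_torque": the same for the moment, N m; "grip_width": opening from 0.0 (shut) to 1.0 (fully open).
Only numpy, scipy, OpenCV 4.12 (cv2) and the standard library are available. Lean on these libraries where they do the work, as an engineer would, in place of code of your own. Each camera call takes 0.05 s, during which the arm holds its last target. There are 200 camera calls.

### The job

The power is off and the centrifuge's lid is locked. Take the red-handled release rod from its stand, push it gently down the yellow-ringed hole in the blue deck until the spring catch inside lets go and the lid springs up, then draw the rod out and stand it back in its stand. Never force the catch or the deck, touch the machine with nothing but the rod, and leave the other things on the bench where they are.

Things in the scene. Friction and masses are not known exactly. Their poses are not given: they have to be found in the camera images.
- centrifuge: Benchtop centrifuge, fixed: white housing 250 (x) x 220 (y) x 140 mm high with black control panel on its front (-x face); origin at the centre of its underside, z up. The front 103 mm of its top is a blue deck, 6 mm thick, with the release hole; the rest is the white lid. The housing is hollow under the deck.
- release_hole (a point): Centre of the mouth of the release hole, level with the top of the blue deck (140 mm above the bench), 85 mm in front of (-x of) the machine's centre and 63 mm in front of the lid's edge. Round vertical hole of 14 mm diameter through the 6 mm deck, with a thin yellow ring round it. Under it lies only the catch's tail, a flat pad 21 mm across, 21 to 49 mm below the mouth.
- catch: Hidden spring catch; origin at its pivot. Its tail's depth under the hole differs from machine to machine and must be felt. Once touched, the tail resists with about 4 N, rising to 9 N; pushed 7 to 8 mm down from first touch it lets the lid go, and at about 10 mm meets a rigid stop. It springs back. Neither it nor the deck may be pressed with more than 25 N.
- lid (a joint): Lid angle in rad: 0 shut (locked), 1.3 fully open. Hinged on the machine's far (+x) edge, free edge towards the hole. When the catch lets go a spring raises the lid by itself to fully open in about two to three seconds, and it stays there.
- lid_edge (a point): Middle of the lid's free edge, on its top face; lid 138 mm long, 210 mm wide.
- rod_grip (a point): Centre of the release rod's red handle: the place to grasp. Handle round, upright, 22 mm diameter, 50 mm long, so it reaches 25 mm above and below this point. Below it the steel shaft, 10 mm diameter, ends in a flat tip 120 mm below this point. The rod weighs about 80 g.
- rod_tip (a point): Centre of the rod's flat lower end; z runs up the rod. It starts standing on the bottom of the stand's hole.
- stand_hole (a point): Centre of the mouth of the hole in the rod's stand: a fixed grey block 60 x 60 x 60 mm, hole 14 mm diameter, vertical, 50 mm deep, with the mouth 60 mm above the bench. Stand and tube rack may lie to either side of the machine.
- tube_rack: White rack with capped tubes, 60 x 110 x 93 mm high, origin under its centre; a bystander.
- spray_bottle: Red spray bottle, 84 mm diameter, 210 mm high; a bystander.
- glove_box: Pink and brown box, 120 x 200 x 80 mm; a bystander.
- cap_jar: Blue jar, 56 mm diameter, 70 mm high; a bystander.
- vial: Amber vial, 36 mm diameter, 55 mm high; a bystander.
- swab_box: Green box, 60 x 90 x 35 mm; a bystander.
- timer: Yellow timer, 55 x 55 x 22 mm; a bystander.

How it is judged:
By the outcome, as a careful person would: the job done as asked, in the order asked, and still so for the second after the job is handed in, with the robot touching nothing.
It also fails if it takes over 59 s, if anything falls off the work surface, if the arm or the gripper's body presses on something with over 40 N, if the wrist force passes 120 N, or if a joint passes its speed limit or range.

## Working session

There is one attempt and no reset: what is moved stays moved. The work goes in short steps, Python scripts to look and compute and a tool call to move; the robot and the scene stay as the last step left them, time stands still between calls to the robot, and variables do not carry over. Pictures are saved under pics/ and viewed, about 8 in all and at most 12, crops included, and the job is handed in when it is done.

Besides the shell and the picture viewer there is one more tool, called after "Call:" as name(argument=value, ...), one argument or row to a line, values as JSON. play_rows: Moves the arm, as the interface text tells. Its arguments: {"type":"object","properties":{"plan":{"type":"array"},"grip_force":{"type":"number"}},"required":["plan"]}

```bash
mkdir -p pics; ls
python3 - <<'E'
from rig import sense, optics
import cv2, json
s=sense(); print(s)
for n in("scene","side"):
    c=optics.capture(n); cv2.imwrite(f"pics/{n}0.png",c["img"])
    print({k:(v.tolist() if hasattr(v,'tolist') else v) for k,v in c.items() if k!="img"})
E
```

```text
pics
{'time_s': 0.0, 'joints': array([ 1.04159418e+00,  3.13471082e-01,  1.49842092e+00, -2.55692635e-05,
        1.33100465e+00, -2.23371975e-01]), 'dq': array([ 0.00025209, -0.000453  , -0.00246285, -0.00028552,  0.00071055,
       -0.00111355]), 'tau': array([-3.69987738e-04, -4.12267756e+01, -2.59745711e+01, -1.76213730e-04,
        4.11465051e-03,  2.86581383e-05]), 'eef_pos': array([157.94247531, 500.41361328, 230.73037359]), 'ee_rot': array([-2.28041317e-04,  1.52316805e-01,  9.88331506e-01, -6.10943609e-04]), 'force': array([ 0.45388755, -0.3518992 ,  0.88202665]), 'wrist_torque': array([ 0.00270622, -0.02562492,  0.02783347]), 'grip_width': 0.9959267210415247}
{'fx': 508.3567781808979, 'fy': 508.3567781808979, 'cx': 314.1279140798914, 'cy': 199.70655344458044, 'world_to_cam': [[-0.6135506769812311, 0.7895756379300857, -0.011219570543086397, 296.47241599133326], [-0.6413929770119952, -0.4900147910306706, 0.5903393546180524, 279.80279086607146], [0.4606198170026596, 0.3693992644259953, 0.8070771757558075, -1818.594423501271], [0.0, 0.0, 0.0, 1.0]]}
{'fx': 453.1171513251394, 'fy': 453.1171513251394, 'cx': 321.65627677271436, 'cy': 196.6655018359224, 'world_to_cam': [[0.9698915821091512, -0.24241508002820777, 0.023350544505964077, -512.4328341511313], [0.11934106820762432, 0.5566683442738135, 0.8221180352738369, -180.9401346741596], [-0.21229231826156716, -0.7945786829876376, 0.5688380157380136, -1227.0409685429881], [0.0, 0.0, 0.0, 1.0]]}
```

View pics/scene0.png

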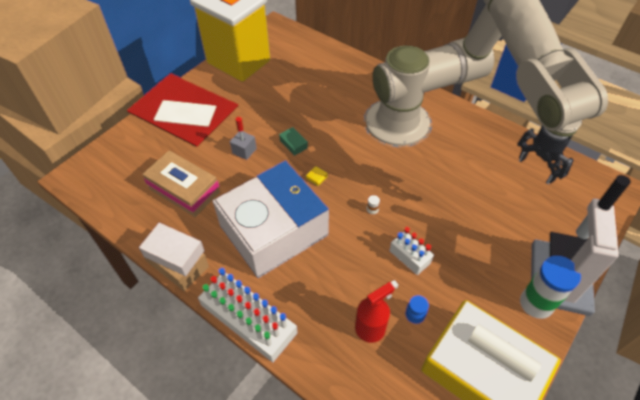

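View pics/side0.png

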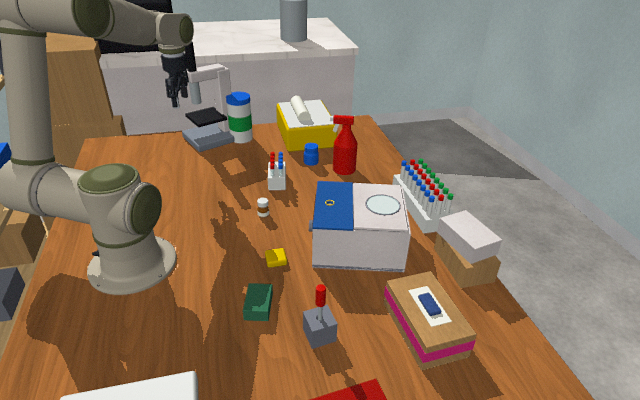

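Scene view: ring about (295,189), red handle about (239,124), stand (243,145). Side view: ring (330,203), handle (320,296), stand (320,325). I'll triangulate these.

```bash
cat > h.py <<'E'
import numpy as np, cv2
from rig import sense, optics
from scipy.optimize import least_squares
def proj(c,p):
    q=c["world_to_cam"]@np.append(p,1); return np.array([c["cx"]+c["fx"]*q[0]/-q[2], c["cy"]+c["fy"]*-q[1]/-q[2]])
def tri(cs,us,z=None):
    f=lambda p:np.concatenate([proj(c,p)-u for c,u in zip(cs,us)])
    r=least_squares(f,[450,-100,80]) if z is None else least_squares(lambda p:f(np.append(p,z)),[450,-100])
    return r.x.round(1), r.fun.round(1)
def blob(c,lo,hi,box):
    x0,y0,x1,y1=box; hsv=cv2.cvtColor(c["img"][y0:y1,x0:x1],cv2.COLOR_BGR2HSV)
    m=cv2.inRange(hsv,lo,hi)
    if lo[0]==0: m|=cv2.inRange(hsv,(172,)+lo[1:],(180,)+hi[1:])
    n,_,st,ce=cv2.connectedComponentsWithStats(m); k=1+np.argmax(st[1:,4])
    return ce[k]+[x0,y0], st[k]+[x0,y0,0,0,0]
E
python3 - <<'E'
from h import *
a=optics.capture("scene"); b=optics.capture("side")
R=((0,170,70),(6,255,255)); Y=((18,90,90),(35,255,255))
ra,rb=blob(a,*R,(225,110,255,140)),blob(b,*R,(305,275,335,310)); print(ra,rb); print("rod",tri([a,b],[ra[0],rb[0]]))
ya,yb=blob(a,*Y,(285,180,305,198)),blob(b,*Y,(318,195,342,212)); print(ya,yb); print("hole",tri([a,b],[ya[0],yb[0]]),tri([a],[ya[0]],140),tri([b],[yb[0]],140))
A=cv2.resize(a["img"][90:230,180:360],None,fx=4,fy=4,interpolation=3); cv2.imwrite("pics/ca.png",A)
B=cv2.resize(b["img"][170:370,230:430],None,fx=3,fy=3,interpolation=3); cv2.imwrite("pics/cb.png",B)
E
```

```text
(array([239.16      , 123.34666667]), array([236, 117,   7,  14,  75])) (array([320.27941176, 294.84803922]), array([316, 284,  10,  23, 204]))
rod (array([ 436.2, -341.8,  132. ]), array([-0.3,  0.2, -0.2, -0.1]))
(array([295.83333333, 191.66666667]), array([294, 191,   4,   2,   6])) (array([329.2173913 , 202.47826087]), array([325, 200,   9,   6,  23]))
hole (array([541.1, -20.4, 136. ]), array([-0.1,  0.1, -0.1, -0. ])) (array([543. , -18.2]), array([0., 0.])) (array([539.8, -26.1]), array([0., 0.]))
```

View pics/cb.png

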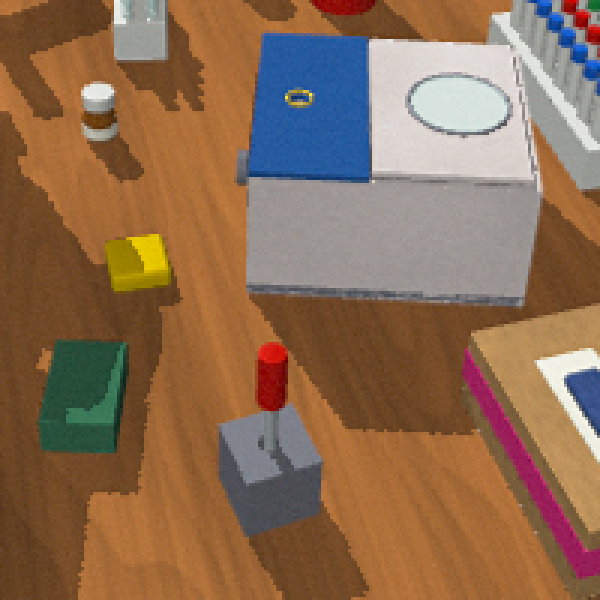

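The stand is a grey block near rod (436,−342). The handle centre comes out at z≈132 (expected 130), and the hole is near (540,−23). Moving towards the rod.

Call:
play_rows(
  plan=[
    [13, -39, 4, 0, 0, 0, 1],
    [13, -39, 4, 0, 0, 0, 1],
    [13, -39, 4, 0, 0, 0, 1],
    [13, -39, 4, 0, 0, 0, 1],
    [13, -39, 4, 0, 0, 0, 1],
  ],
)

```text
time_s: 0.62
eef_pos: [220.5, 304.3, 247.4]
ee_rot: [-0.002, 0.147, 0.989, -0.002]
force: [1.7, 0.7, 0.6]
grip_width: 0.998
```

Call:
play_rows(
  plan=[
    [13, -39, 0, 0, 0, 0, 1],
    [13, -39, 0, 0, 0, 0, 1],
    [13, -39, 0, 0, 0, 0, 1],
    [13, -39, 0, 0, 0, 0, 1],
    [13, -39, 0, 0, 0, 0, 1],
  ],
)

```text
time_s: 1.03
eef_pos: [282.9, 107.0, 248.3]
ee_rot: [0.0, 0.145, 0.989, -0.002]
force: [1.8, 0.6, 0.4]
grip_width: 1.002
```

Run:
```python
from h import *
b=optics.capture("side")
f=lambda u:tri([b],[np.array(u)],140)[0]
p,q=f((353.3,182.7)),f((352.7,230)); print(p,q, np.degrees(np.arctan2(*(p-q))))
s=sense(); print(s["time_s"],s["eef_pos"],s["joints"])
w=optics.capture("wrist"); M=np.array(w["world_to_cam"]); print(w["fx"],-M[:3,:3].T@M[:3,3],M[:3,:3].round(2))
```

```text
[634.4  55.7] [ 567.2 -154.6] 17.720942981380404
1.0833 [285.6533514  100.17380818 248.24826037] [-0.05146181 -0.22831511  2.02032543 -0.00628456  1.34878353 -1.31832153]
339.164889519546 [206.05405708 125.70954016 390.16282607] [[ 0.3   0.95 -0.01]
 [-0.9   0.28 -0.33]
 [-0.31  0.1   0.94]]
```

Call:
play_rows(
  plan=[
    [14, -40, 0, 0, 0, 0, 1],
    [14, -40, 0, 0, 0, 0, 1],
    [14, -40, 0, 0, 0, 0, 1],
    [14, -40, 0, 0, 0, 0, 1],
    [14, -40, 0, 0, 0, 0, 1],
  ],
)

```text
time_s: 1.55
eef_pos: [350.4, -87.7, 248.9]
ee_rot: [0.002, 0.144, 0.99, -0.001]
force: [0.7, 1.7, -0.6]
grip_width: 1.0
```

Call:
play_rows(
  plan=[
    [14, -40, 0, 0, 0, 0, 1],
    [14, -40, 0, 0, 0, 0, 1],
    [14, -40, 0, 0, 0, 0, 1],
    [14, -40, 0, 0, 0, 0, 1],
    [14, -40, 0, 0, 0, 0, 1],
  ],
)

```text
time_s: 1.97
eef_pos: [418.7, -284.5, 248.1]
ee_rot: [0.002, 0.144, 0.99, -0.001]
force: [0.1, 0.8, 0.7]
grip_width: 0.999
```

Call:
play_rows(
  plan=[
    [10, -35, 0, 0, 0, 0, 1],
    [0, 0, 0, 0, 0, 0, 1],
  ],
)

```text
time_s: 2.13
eef_pos: [430.3, -325.6, 245.9]
ee_rot: [0.002, 0.146, 0.989, -0.0]
force: [-0.4, -1.2, -0.4]
grip_width: 1.001
```

Run:
```python
from h import *
s=sense(); print(s["time_s"],s["eef_pos"],s["ee_rot"],s["joints"])
w=optics.capture("wrist"); cv2.imwrite("pics/w1.png",w["img"])
for p in ([436,-342,155],[436,-342,130],[436,-342,60]): print(proj(w,np.array(p)))
```

```text
2.1333 [ 430.33559818 -325.56711691  245.89205504] [ 1.77215803e-03  1.45531069e-01  9.89352005e-01 -4.20140236e-04] [-8.65729991e-01  3.33045820e-01  1.43172939e+00  1.73799127e-03
  1.37359847e+00 -2.14476413e+00]
[299.29193179 214.88292489]
[300.92822264 203.29959311]
[304.3029801  179.40962565]
```

View pics/w1.png

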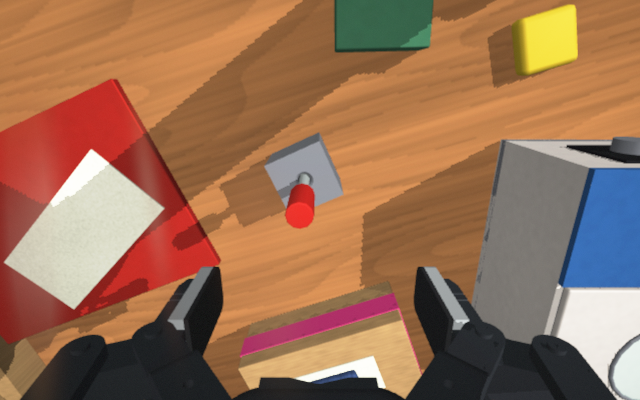

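The wrist view shows the handle top at (299,213), which agrees with the prediction of (299,215). Descending to grasp.

Call:
play_rows(
  plan=[
    [5, -14, -20, 0, 0, 0, 1],
    [0, 0, -30, 0, 0, 0, 1],
    [0, 0, -30, 0, 0, 0, 1],
    [0, 0, -30, 0, 0, 0, 1],
    [0, 0, -15, 0, 0, 0, 1],
  ],
)

```text
time_s: 2.6
eef_pos: [437.7, -333.0, 120.5]
ee_rot: [0.005, 0.143, 0.99, -0.002]
force: [-0.0, 0.0, -0.8]
grip_width: 1.0
```

Call:
play_rows(
  plan=[
    [0, 0, 0, 0, 0, 0, 1],
    [0, 0, 0, 0, 0, 0, 1],
  ],
)

```text
time_s: 2.77
eef_pos: [437.2, -329.1, 117.8]
ee_rot: [0.002, 0.142, 0.99, 0.0]
force: [0.3, -0.5, 1.3]
grip_width: 0.999
```

Run:
```python
from h import *
s=sense(); print(s["eef_pos"],s["ee_rot"])
w=optics.capture("wrist"); cv2.imwrite("pics/w2.png",w["img"])
r=blob(w,(0,170,70),(6,255,255),(260,120,360,330)); print(r)
for p in ([436,-342,155],[436,-342,130]): print(proj(w,np.array(p)))
```

```text
[ 437.21080099 -329.12965389  117.79464339] [2.27018722e-03 1.41876660e-01 9.89881666e-01 3.82912470e-04]
(array([289.31744422, 290.49061866]), array([ 260,  242,   55,   88, 3944]))
[284.85743038 323.88898261]
[289.99363004 285.73266306]
```

Call:
play_rows(
  plan=[
    [-1, -9, -4, 0, 0, 0, 1],
    [0, 0, 0, 0, 0, 0, 1],
    [0, 0, 0, 0, 0, 0, 1],
  ],
)

```text
time_s: 3.07
eef_pos: [437.6, -339.3, 117.5]
ee_rot: [0.005, 0.141, 0.99, -0.002]
force: [0.4, 0.0, -1.2]
grip_width: 0.998
```

Call:
play_rows(
  plan=[
    [-1, -3, -6, 0, 0, 0, 1],
    [0, 0, 0, 0, 0, 0, 1],
    [0, 0, 0, 0, 0, 0, 1],
  ],
)

```text
time_s: 3.32
eef_pos: [437.0, -343.5, 112.5]
ee_rot: [0.006, 0.141, 0.99, -0.003]
force: [0.1, -0.2, -0.5]
grip_width: 1.002
```

Call:
play_rows(
  plan=[
    [0, 0, 0, 0, 0, 0, -1],
    [0, 0, 0, 0, 0, 0, -1],
    [0, 0, 0, 0, 0, 0, -1],
    [0, 0, 0, 0, 0, 0, -1],
    [0, 0, 0, 0, 0, 0, -1],
  ],
  grip_force=60,
)

```text
time_s: 3.73
eef_pos: [436.9, -343.6, 112.8]
ee_rot: [0.006, 0.142, 0.99, -0.003]
force: [0.6, 0.3, 0.4]
grip_width: 0.299
```

Call:
play_rows(
  plan=[
    [0, 0, 0, 0, 0, 0, -1],
    [0, 0, 0, 0, 0, 0, -1],
    [0, 0, 0, 0, 0, 0, -1],
    [0, 0, 0, 0, 0, 0, -1],
    [0, 0, 0, 0, 0, 0, -1],
  ],
)

```text
time_s: 4.15
eef_pos: [437.1, -343.3, 113.0]
ee_rot: [0.006, 0.141, 0.99, -0.003]
force: [0.0, 0.9, 0.3]
grip_width: 0.241
```

Gripped (opening 0.24 ≈ 21 mm). The tip rests at z=10, so tip z = TCP z − 103. Lifting straight up.

Call:
play_rows(
  plan=[
    [0, 0, 15, 0, 0, 0, -1],
    [0, 0, 15, 0, 0, 0, -1],
    [0, 0, 20, 0, 0, 0, -1],
    [0, 0, 20, 0, 0, 0, -1],
    [0, 0, 30, 0, 0, 0, -1],
  ],
)

```text
time_s: 4.57
eef_pos: [434.6, -341.0, 209.3]
ee_rot: [0.001, 0.142, 0.99, 0.002]
force: [0.6, 0.9, -1.9]
grip_width: 0.245
```

Call:
play_rows(
  plan=[
    [0, 0, 30, 0, 0, 0, -1],
    [0, 0, 30, 0, 0, 0, -1],
    [0, 0, 10, 0, 0, 0, -1],
    [0, 0, 0, 0, 0, 0, -1],
  ],
)

```text
time_s: 4.9
eef_pos: [434.9, -341.5, 287.7]
ee_rot: [0.003, 0.142, 0.99, -0.001]
force: [0.1, -0.2, -0.5]
grip_width: 0.247
```

Run:
```python
from h import *
s=sense(); print(s["eef_pos"],s["ee_rot"],s["force"])
a=optics.capture("scene"); b=optics.capture("side")
A=cv2.resize(a["img"][60:210,190:340],None,fx=4,fy=4,interpolation=3)
B=cv2.resize(b["img"][130:350,240:400],None,fx=2.7,fy=2.7,interpolation=3)[:600]
cv2.imwrite("pics/l.png",np.hstack([A[:,:380],cv2.copyMakeBorder(B,0,600-len(B),0,0,0)])[:,:800])
```

```text
[ 434.87868668 -341.53425103  287.71267337] [ 0.0034988   0.14165424  0.9899095  -0.00101093] [ 0.0540984  -0.22241649 -0.50407297]
```

View pics/l.png

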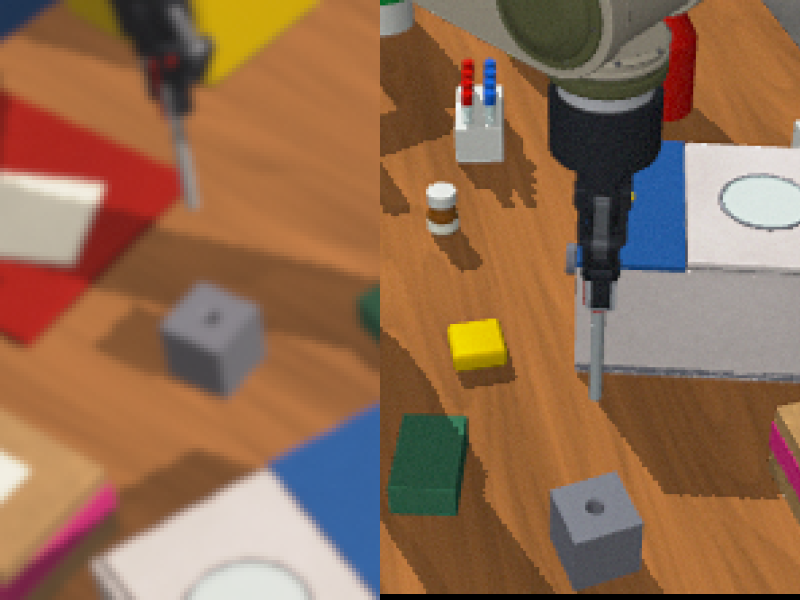

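The rod is lifted and hangs close to vertical. The stand hole shows at scene (243,139) and side (319,317). Now moving over the deck.

Call:
play_rows(
  plan=[
    [13, 39, 0, 0, 0, 0, -1],
    [13, 39, 0, 0, 0, 0, -1],
    [13, 39, 0, 0, 0, 0, -1],
    [13, 39, 0, 0, 0, 0, -1],
    [13, 39, 0, 0, 0, 0, -1],
  ],
)

```text
time_s: 5.42
eef_pos: [495.9, -145.9, 275.5]
ee_rot: [-0.004, 0.148, 0.989, 0.003]
force: [0.5, -0.7, -0.5]
grip_width: 0.241
```

Call:
play_rows(
  plan=[
    [13, 39, 0, 0, 0, 0, -1],
    [12, 39, 0, 0, 0, 0, -1],
    [6, 20, 0, 0, 0, 0, -1],
    [0, 0, 0, 0, 0, 0, -1],
    [0, 0, 0, 0, 0, 0, -1],
  ],
)

```text
time_s: 5.83
eef_pos: [525.3, -37.2, 266.7]
ee_rot: [-0.012, 0.144, 0.99, 0.005]
force: [-1.0, -0.0, -0.7]
grip_width: 0.239
```

Run:
```python
from h import *
s=sense(); print(s["eef_pos"],s["ee_rot"],s["force"])
a=optics.capture("scene"); b=optics.capture("side"); w=optics.capture("wrist")
print("stand hole",tri([a,b],[(243,139.5),(319.3,317.4)]),"tip then",tri([a,b],[(238.5,111.7),(320,277.4)]))
W=w["img"]
A=cv2.resize(a["img"][140:215,260:330],None,fx=4,fy=4,interpolation=3)
B=cv2.resize(b["img"][150:225,295:365],None,fx=4,fy=4,interpolation=3)
cv2.imwrite("pics/m.png",np.hstack([np.vstack([A,B]),cv2.resize(W[:,140:500],None,fx=1.4,fy=1.5)]))
print(proj(w,np.array([541,-22,140])), A.shape)
```

```text
[525.32209502 -37.19417704 266.6550056 ] [-0.01161888  0.14395635  0.98950344  0.00495137] [-0.96796133 -0.01720846 -0.69280496]
stand hole (array([ 435.8, -339.1,   57. ]), array([-0.6,  0.3, -0.4, -0.1])) tip then (array([ 434.4, -339.4,  182.3]), array([-0.8,  0.4, -0.6, -0.2]))
[341.43184001 203.04046692] (300, 280, 3)
```

View pics/m.png

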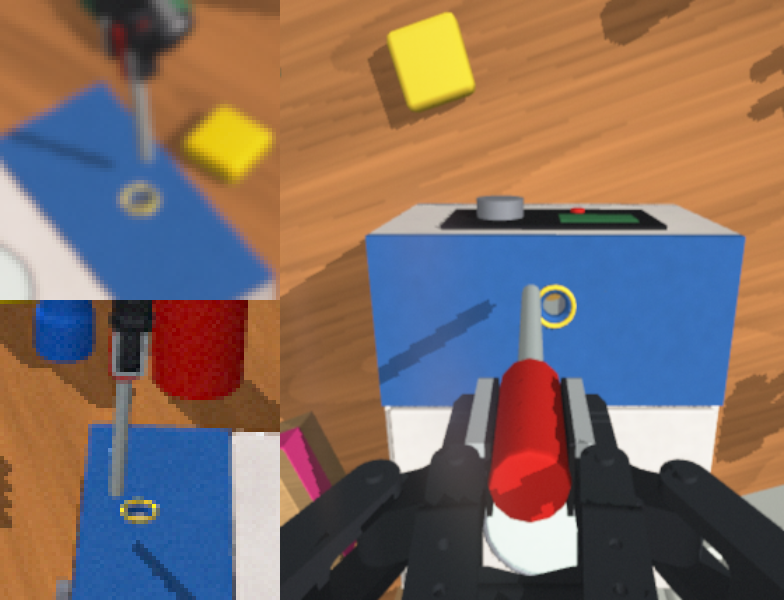

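The wrist view shows the tip near (319,191) and the ring at (336,204). The tool has drifted in tilt by about 2°. Solving tip and hole per camera.

```bash
cat >> h.py <<'E'
def rel(cams,tips,holes,zt):
    for c,t,h in zip(cams,tips,holes):
        T=tri([c],[np.array(t)],zt)[0]; H=tri([c],[np.array(h)],140)[0]; print("tip",T,"hole",H,"need",(H-T).round(1))
    print("joint tip",tri(cams,[np.array(t) for t in tips]),"hole",tri(cams,[np.array(t) for t in holes]), "hole z140",tri(cams,[np.array(t) for t in holes],140))
E
python3 - <<'E'
from h import *
cs=[optics.capture(n) for n in("scene","side","wrist")]
rel(cs,[(296.75,179.5),(324.25,198.25),(319.3,191.3)],[(295,189.75),(329.75,202.75),(336.4,204)],266.7-103)
E
```

```text
tip [520.7 -31.7] hole [539.  -24.5] need [18.3  7.2]
tip [522.5 -36.4] hole [540.9 -27.6] need [18.4  8.8]
tip [519.8 -36.1] hole [541.5 -27.3] need [21.7  8.8]
joint tip (array([520.3, -36. , 162.2]), array([-1.1, -0.5, -0.8,  0.5,  0.3,  0.1])) hole (array([541.1, -27.1, 140.4]), array([-1.2, -0.1,  0. , -0.2,  0.2, -0.3])) hole z140 (array([541.3, -27.1]), array([-1.2,  0.1,  0.1, -0.1,  0.2, -0.3]))
```

Call:
play_rows(
  plan=[
    [9, 5, 0, -0.006, -0.015, 0, -1],
    [8, 5, 0, -0.006, -0.015, 0, -1],
    [0, 0, 0, 0, 0, 0, -1],
    [0, 0, 0, 0, 0, 0, -1],
  ],
)

```text
time_s: 6.47
eef_pos: [544.4, -30.1, 268.4]
ee_rot: [0.008, 0.147, 0.989, 0.001]
force: [-0.2, -0.1, -1.3]
grip_width: 0.24
```

Run:
```python
from h import *
s=sense(); print(s["eef_pos"],s["ee_rot"],s["force"])
a=optics.capture("scene"); b=optics.capture("side"); w=optics.capture("wrist")
I=lambda c,y,x:cv2.resize(c["img"][y:y+60,x:x+50],None,fx=5,fy=5,interpolation=3)
cv2.imwrite("pics/n.png",np.hstack([I(a,145,272),I(b,160,305),cv2.resize(w["img"][150:250,290:390],None,fx=3,fy=3,interpolation=3)]))
for c in(a,b,w): print([proj(c,np.array(p)).round(1) for p in([541.2,-27,140],[541.2,-27,160],[541.2,-27,220])])
```

```text
[544.41328498 -30.11078967 268.38617153] [7.65254982e-03 1.47442466e-01 9.89040822e-01 6.40493595e-04] [-0.20204326 -0.12593985 -1.33951612]
[array([293.9, 189.8]), array([293.6, 185.6]), array([292.6, 172.2])]
[array([329.8, 202.6]), array([330. , 196.6]), array([330.8, 177.9])]
[array([320.4, 180.8]), array([320.7, 188.3]), array([321.7, 219. ])]
```

View pics/n.png

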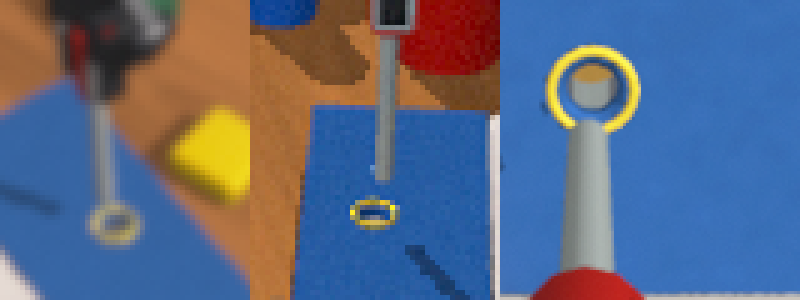

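The wrist view shows the tip just short of the ring, with a slight lean. I'll fit the shaft axis numerically.

```bash
cat >> h.py <<'E'
def axis(c,x0,x1,y0,y1,smax):
    """per-row centre of the unsaturated (steel) run in a window, line x=f(y)"""
    hsv=cv2.cvtColor(c["img"],cv2.COLOR_BGR2HSV); P=[]
    for y in range(y0,y1):
        xs=np.where((hsv[y,x0:x1,1]<smax)&(hsv[y,x0:x1,2]>60))[0]
        if len(xs)>2: P.append((x0+xs.mean(),y,len(xs)))
    return np.array(P)
def rod(cs,Ps):
    """fit 3D line point(z)=p0+d*(z-165): returns x,y at z=165 and slopes dx/dz, dy/dz"""
    def f(v):
        r=[]
        for c,P in zip(cs,Ps):
            q=np.array([proj(c,np.array([v[0]+v[2]*(z-165),v[1]+v[3]*(z-165),z])) for z in(165,215)])
            d=q[1]-q[0]; n=np.array([-d[1],d[0]])/np.hypot(*d); r+=list((P[:,:2]-q[0])@n/np.sqrt(len(P)))
        return r
    s=least_squares(f,[541,-27,0,0]); return s.x.round(3), np.abs(s.fun).max().round(2)
E
python3 - <<'E'
from h import *
b=optics.capture("side"); w=optics.capture("wrist"); a=optics.capture("scene")
Pb=axis(b,323,342,170,195,90); Pw=axis(w,305,330,193,236,90); Pa=axis(a,284,300,160,184,110)
for P in(Pa,Pb,Pw): print(P[::6].round(1).tolist())
print(rod([b,w],[Pb,Pw])); print(rod([a,b,w],[Pa,Pb,Pw]))
E
```

```text
[[288.7, 160.0, 7.0], [291.0, 166.0, 5.0], [293.5, 172.0, 8.0], [292.5, 178.0, 4.0]]
[[332.0, 170.0, 3.0], [332.0, 176.0, 3.0], [331.5, 182.0, 4.0], [331.5, 188.0, 4.0], [331.0, 194.0, 3.0]]
[[319.2, 193.0, 13.0], [319.0, 199.0, 13.0], [319.0, 205.0, 15.0], [319.0, 211.0, 15.0], [319.0, 217.0, 15.0], [318.5, 223.0, 16.0], [319.0, 229.0, 17.0], [319.0, 235.0, 17.0]]
(array([ 5.43303e+02, -2.91540e+01, -3.00000e-03, -7.00000e-03]), np.float64(0.27))
(array([ 5.41669e+02, -2.85780e+01,  1.40000e-02, -1.30000e-02]), np.float64(0.48))
```

Call:
play_rows(
  plan=[
    [-2, 2, -9, 0, 0, 0, -1],
    [0, 0, -5, 0, 0, 0, -1],
    [0, 0, 0, 0, 0, 0, -1],
    [0, 0, 0, 0, 0, 0, -1],
  ],
)

```text
time_s: 7.1
eef_pos: [541.4, -28.3, 252.7]
ee_rot: [0.007, 0.148, 0.989, 0.001]
force: [-0.7, 0.4, -1.5]
grip_width: 0.243
```

Run:
```python
from h import *
s=sense(); print(s["eef_pos"],s["ee_rot"],s["force"])
b=optics.capture("side"); w=optics.capture("wrist"); a=optics.capture("scene")
Pb=axis(b,323,342,175,196,90); Pw=axis(w,305,330,197,236,90)
print(Pb[::6].tolist(),Pw[::8].tolist())
print(rod([b,w],[Pb,Pw]))
I=lambda c,y,x:cv2.resize(c["img"][y:y+60,x:x+50],None,fx=5,fy=5,interpolation=3)
cv2.imwrite("pics/o.png",np.hstack([I(a,145,272),I(b,160,305),cv2.resize(w["img"][150:250,290:390],None,fx=3,fy=3,interpolation=3)]))
```

```text
[541.3888667  -28.26640431 252.65703765] [7.11567900e-03 1.47812372e-01 9.88989579e-01 6.94488100e-04] [-0.72134391  0.37345502 -1.45323427]
[[330.5, 175.0, 4.0], [333.0, 181.0, 11.0], [330.0, 187.0, 3.0], [330.0, 193.0, 3.0]] [[319.7142857142857, 197.0, 14.0], [319.0, 205.0, 15.0], [319.0, 213.0, 15.0], [318.5, 221.0, 16.0], [319.0, 229.0, 17.0]]
(array([ 5.40485e+02, -2.73270e+01,  5.00000e-03, -6.00000e-03]), np.float64(0.53))
```

View pics/o.png

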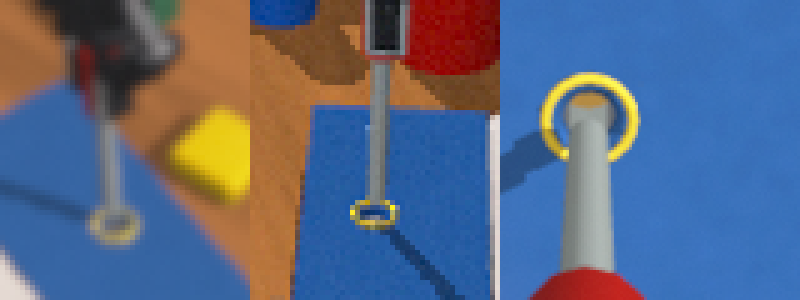

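The ring is centred in y, but the cameras disagree by a few mm on x. I'll compute the tip edge and ring ellipse properly.

```bash
cat >> h.py <<'E'
def ring(c,box):
    x0,y0,x1,y1=box; m=cv2.inRange(cv2.cvtColor(c["img"][y0:y1,x0:x1],cv2.COLOR_BGR2HSV),(18,110,90),(35,255,255))
    k=cv2.findNonZero(m); e=cv2.fitEllipse(cv2.convexHull(k)); return np.array(e[0])+[x0,y0], e
def tipedge(c,p,tilt=(0,0)):
    """extreme projected outline of tip disc centred p, radius 5"""
    q=np.array([proj(c,np.array([p[0]+5*np.cos(t),p[1]+5*np.sin(t),p[2]])) for t in np.linspace(0,6.28,73)]); return q
E
python3 - <<'E'
from h import *
b=optics.capture("side"); w=optics.capture("wrist")
rw,e=ring(w,(300,165,345,215)); rb,eb=ring(b,(320,194,340,210)); print("ring",rw,e[1],rb,eb[1],tri([w],[rw],140)[0],tri([b],[rb],140)[0])
hsv=cv2.cvtColor(w["img"],cv2.COLOR_BGR2HSV)
print([(y,hsv[y,314:325:5].tolist()) for y in range(176,204,2)])
zt=252.7-103
for x in(538,540,542,544): 
  q=tipedge(w,(x,-27.3,zt)); qb=tipedge(b,(x,-27.3,zt)); print(x,"wrist top row",q[:,1].min().round(1),"x",q[:,0].mean().round(1),"side bottom",qb[:,1].max().round(1),qb[:,0].mean().round(1))
hb=cv2.cvtColor(b["img"],cv2.COLOR_BGR2HSV); print(hb[192:206,326:334,1].tolist())
E
```

```text
ring [319.31987    188.62863159] (30.388160705566406, 32.11494445800781) [329.36231422 202.33941269] (5.628018379211426, 8.77523136138916) [540.3 -26.7] [540.4 -25.5]
[(176, [[28, 181, 251], [26, 187, 235], [28, 175, 252]]), (178, [[24, 73, 164], [107, 177, 154], [102, 10, 123]]), (180, [[107, 161, 138], [19, 116, 141], [107, 145, 95]]), (182, [[18, 128, 163], [19, 160, 179], [19, 151, 171]]), (184, [[23, 40, 159], [19, 143, 176], [23, 45, 160]]), (186, [[77, 11, 158], [77, 11, 159], [79, 13, 157]]), (188, [[73, 11, 157], [75, 13, 160], [79, 13, 158]]), (190, [[73, 11, 156], [83, 12, 165], [77, 14, 159]]), (192, [[80, 12, 128], [79, 12, 165], [83, 14, 167]]), (194, [[80, 12, 124], [81, 11, 165], [79, 11, 178]]), (196, [[75, 12, 124], [79, 12, 166], [77, 13, 178]]), (198, [[80, 12, 125], [79, 12, 165], [77, 13, 179]]), (200, [[75, 12, 125], [83, 12, 165], [75, 11, 179]]), (202, [[80, 12, 125], [83, 12, 166], [83, 11, 178]])]
538 wrist top row 183.8 x 317.8 side bottom 201.0 328.8
540 wrist top row 186.3 x 318.6 side bottom 200.9 329.5
542 wrist top row 188.7 x 319.3 side bottom 200.8 330.2
544 wrist top row 191.0 x 320.1 side bottom 200.7 331.0
[[188, 205, 168, 26, 12, 7, 112, 188], [190, 211, 168, 26, 13, 9, 108, 198], [206, 197, 169, 21, 8, 7, 143, 193], [202, 199, 177, 21, 10, 11, 152, 206], [196, 202, 138, 13, 11, 9, 147, 196], [191, 201, 131, 18, 10, 9, 145, 200], [196, 203, 135, 20, 12, 12, 155, 194], [203, 220, 21, 15, 10, 2, 171, 204], [48, 167, 233, 70, 50, 130, 175, 124], [153, 70, 72, 137, 172, 141, 72, 218], [80, 195, 218, 237, 231, 213, 199, 102], [95, 111, 100, 53, 35, 128, 219, 156], [123, 200, 187, 148, 143, 128, 174, 111], [155, 57, 127, 96, 101, 106, 33, 149]]
```

Call:
play_rows(
  plan=[
    [-1.5, 0.7, -2, 0, 0, 0, -1],
    [0, 0, 0, 0, 0, 0, -1],
    [0, 0, 0, 0, 0, 0, -1],
  ],
)

```text
time_s: 7.6
eef_pos: [540.2, -27.6, 251.4]
ee_rot: [0.008, 0.148, 0.989, 0.001]
force: [-0.0, -0.5, -1.4]
grip_width: 0.247
```

Run:
```python
from h import *
s=sense(); print(s["eef_pos"],s["ee_rot"],s["force"])
b=optics.capture("side"); w=optics.capture("wrist")
print([ring(c,x)[0] for c,x in((w,(300,165,345,215)),(b,(320,194,340,210)))])
hsv=cv2.cvtColor(w["img"],cv2.COLOR_BGR2HSV); print([(y,hsv[y,312:327:2,2].tolist()) for y in range(182,198)])
Pw=axis(w,305,330,200,236,90); print(Pw[::6].tolist())
hb=cv2.cvtColor(b["img"],cv2.COLOR_BGR2HSV); print(hb[188:200,326:334,1].mean(0))
```

```text
[540.20803181 -27.63306129 251.44732236] [8.06928412e-03 1.47823306e-01 9.88980684e-01 6.03563648e-04] [-0.011745   -0.52636192 -1.38635206]
[array([319.01826096, 191.39350891]), array([329.16819572, 202.21371174])]
[(182, [139, 145, 107, 98, 99, 94, 128, 105]), (183, [162, 123, 137, 159, 159, 136, 98, 120]), (184, [138, 134, 181, 178, 180, 180, 125, 112]), (185, [134, 180, 181, 179, 180, 180, 167, 108]), (186, [135, 169, 176, 177, 179, 174, 164, 111]), (187, [133, 156, 164, 166, 168, 159, 157, 113]), (188, [128, 157, 161, 160, 158, 158, 157, 113]), (189, [130, 159, 159, 160, 163, 159, 157, 114]), (190, [130, 154, 147, 157, 170, 170, 158, 115]), (191, [127, 144, 133, 156, 171, 182, 164, 113]), (192, [128, 129, 135, 157, 171, 183, 171, 112]), (193, [130, 123, 135, 159, 173, 184, 176, 111]), (194, [135, 125, 135, 159, 172, 183, 180, 113]), (195, [149, 125, 135, 158, 173, 183, 179, 133]), (196, [174, 125, 134, 158, 174, 183, 179, 155]), (197, [162, 125, 136, 158, 173, 183, 179, 164])]
[[317.70588235294116, 200.0, 17.0], [319.0, 206.0, 15.0], [319.0, 212.0, 15.0], [319.0, 218.0, 15.0], [318.5, 224.0, 16.0], [319.0, 230.0, 17.0]]
[199.25       206.66666667  61.58333333  12.16666667   7.91666667
  39.91666667 179.75       201.        ]
```

Call:
play_rows(
  plan=[
    [-1, 0, -3, 0, 0, 0, -1],
    [0, 0, -2, 0, 0, 0, -1],
    [0, 0, 0, 0, 0, 0, -1],
  ],
)

```text
time_s: 7.95
eef_pos: [539.1, -27.7, 246.0]
ee_rot: [0.008, 0.148, 0.989, 0.001]
force: [0.9, 0.4, -0.7]
grip_width: 0.245
```

Call:
play_rows(
  plan=[
    [0, 0, -2, 0, 0, 0, -1],
    [0, 0, -2, 0, 0, 0, -1],
    [0, 0, 0, 0, 0, 0, -1],
  ],
)

```text
time_s: 8.2
eef_pos: [539.1, -27.7, 241.4]
ee_rot: [0.008, 0.148, 0.989, 0.001]
force: [0.3, 1.1, -2.2]
grip_width: 0.24
```

Call:
play_rows(
  plan=[
    [0, 0, -2, 0, 0, 0, -1],
    [0, 0, -2, 0, 0, 0, -1],
    [0, 0, 0, 0, 0, 0, -1],
  ],
)

```text
time_s: 8.45
eef_pos: [539.1, -27.7, 236.9]
ee_rot: [0.008, 0.148, 0.989, 0.001]
force: [0.8, 0.2, -0.8]
grip_width: 0.239
```

Call:
play_rows(
  plan=[
    [0, 0, -2, 0, 0, 0, -1],
    [0, 0, -1, 0, 0, 0, -1],
    [0, 0, 0, 0, 0, 0, -1],
  ],
)

```text
time_s: 8.7
eef_pos: [539.1, -27.7, 233.5]
ee_rot: [0.008, 0.148, 0.989, 0.001]
force: [-0.3, -0.4, -0.2]
grip_width: 0.241
```

Run:
```python
from h import *
b=optics.capture("side"); w=optics.capture("wrist")
cv2.imwrite("pics/p.png",np.hstack([cv2.resize(b["img"][150:250,280:380],None,fx=4,fy=4,interpolation=3),cv2.resize(w["img"][150:250,270:370],None,fx=4,fy=4,interpolation=3)]))
```

```text
(no output)
```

View pics/p.png

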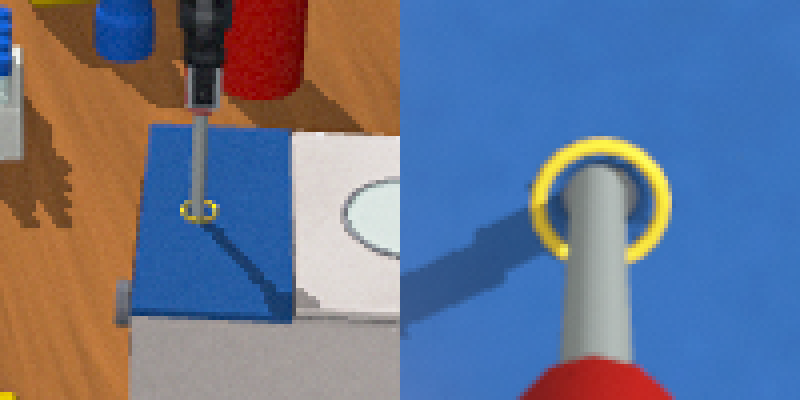

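The rod is centred in the ring and inside the hole with no contact force. Continuing down.

Call:
play_rows(
  plan=[
    [0, 0, -2, 0, 0, 0, -1],
    [0, 0, -2, 0, 0, 0, -1],
    [0, 0, -2, 0, 0, 0, -1],
    [0, 0, -1, 0, 0, 0, -1],
    [0, 0, 0, 0, 0, 0, -1],
  ],
)

```text
time_s: 9.22
eef_pos: [539.2, -27.7, 226.1]
ee_rot: [0.008, 0.148, 0.989, 0.001]
force: [0.1, 0.1, -1.2]
grip_width: 0.245
```

Call:
play_rows(
  plan=[
    [0, 0, -1.5, 0, 0, 0, -1],
    [0, 0, -1, 0, 0, 0, -1],
    [0, 0, 0, 0, 0, 0, -1],
  ],
)

```text
time_s: 9.47
eef_pos: [539.2, -27.7, 223.3]
ee_rot: [0.008, 0.148, 0.989, 0.001]
force: [-0.5, 0.2, -0.5]
grip_width: 0.244
```

Call:
play_rows(
  plan=[
    [0, 0, -1.5, 0, 0, 0, -1],
    [0, 0, -1, 0, 0, 0, -1],
    [0, 0, 0, 0, 0, 0, -1],
  ],
)

```text
time_s: 9.72
eef_pos: [539.2, -27.7, 220.6]
ee_rot: [0.008, 0.148, 0.989, 0.001]
force: [-0.2, -0.3, -1.1]
grip_width: 0.243
```

Call:
play_rows(
  plan=[
    [0, 0, -1.5, 0, 0, 0, -1],
    [0, 0, -1, 0, 0, 0, -1],
    [0, 0, 0, 0, 0, 0, -1],
  ],
)

```text
time_s: 9.97
eef_pos: [539.2, -27.7, 217.8]
ee_rot: [0.008, 0.148, 0.989, 0.001]
force: [0.7, 0.6, -1.2]
grip_width: 0.243
```

Call:
play_rows(
  plan=[
    [0, 0, -1.5, 0, 0, 0, -1],
    [0, 0, -1, 0, 0, 0, -1],
    [0, 0, 0, 0, 0, 0, -1],
  ],
)

```text
time_s: 10.22
eef_pos: [539.2, -27.7, 215.0]
ee_rot: [0.008, 0.148, 0.989, 0.001]
force: [-0.3, -0.0, -0.9]
grip_width: 0.244
```

Call:
play_rows(
  plan=[
    [0, 0, -1.5, 0, 0, 0, -1],
    [0, 0, -1, 0, 0, 0, -1],
    [0, 0, 0, 0, 0, 0, -1],
  ],
)

```text
time_s: 10.47
eef_pos: [539.2, -27.7, 212.3]
ee_rot: [0.008, 0.148, 0.989, 0.001]
force: [-0.2, 0.7, -1.4]
grip_width: 0.243
```

Call:
play_rows(
  plan=[
    [0, 0, -1.5, 0, 0, 0, -1],
    [0, 0, -1, 0, 0, 0, -1],
    [0, 0, 0, 0, 0, 0, -1],
  ],
)

```text
time_s: 10.72
eef_pos: [539.2, -27.7, 209.5]
ee_rot: [0.008, 0.148, 0.989, 0.001]
force: [-2.1, -0.2, 0.0]
grip_width: 0.239
```

Call:
play_rows(
  plan=[
    [0, 0, -1.5, 0, 0, 0, -1],
    [0, 0, -1, 0, 0, 0, -1],
    [0, 0, 0, 0, 0, 0, -1],
  ],
)

```text
time_s: 10.97
eef_pos: [539.2, -27.7, 206.7]
ee_rot: [0.008, 0.148, 0.989, 0.001]
force: [-0.2, 0.8, -0.1]
grip_width: 0.238
```

Call:
play_rows(
  plan=[
    [0, 0, -1.5, 0, 0, 0, -1],
    [0, 0, -1, 0, 0, 0, -1],
    [0, 0, 0, 0, 0, 0, -1],
  ],
)

```text
time_s: 11.22
eef_pos: [539.2, -27.7, 203.9]
ee_rot: [0.008, 0.148, 0.989, 0.001]
force: [-0.3, 0.1, -2.1]
grip_width: 0.24
```

Call:
play_rows(
  plan=[
    [0, 0, -1.5, 0, 0, 0, -1],
    [0, 0, -1, 0, 0, 0, -1],
    [0, 0, 0, 0, 0, 0, -1],
  ],
)

```text
time_s: 11.47
eef_pos: [539.2, -27.7, 201.2]
ee_rot: [0.008, 0.148, 0.989, 0.001]
force: [0.1, 1.0, -1.1]
grip_width: 0.241
```

Call:
play_rows(
  plan=[
    [0, 0, -1.5, 0, 0, 0, -1],
    [0, 0, -1, 0, 0, 0, -1],
    [0, 0, 0, 0, 0, 0, -1],
  ],
)

```text
time_s: 11.72
eef_pos: [539.5, -27.8, 199.0]
ee_rot: [0.009, 0.148, 0.989, 0.0]
force: [-0.0, 0.9, 0.8]
grip_width: 0.242
```

Call:
play_rows(
  plan=[
    [0, 0, -1.5, 0, 0, 0, -1],
    [0, 0, -1, 0, 0, 0, -1],
    [0, 0, 0, 0, 0, 0, -1],
  ],
)

```text
time_s: 11.97
eef_pos: [539.5, -27.8, 197.2]
ee_rot: [0.009, 0.148, 0.989, 0.0]
force: [-1.1, 1.0, 3.0]
grip_width: 0.241
```

Touch felt around TCP z≈199.5. Pressing on gently.

Call:
play_rows(
  plan=[
    [0, 0, -1.5, 0, 0, 0, -1],
    [0, 0, -1, 0, 0, 0, -1],
    [0, 0, 0, 0, 0, 0, -1],
  ],
)

```text
time_s: 12.22
eef_pos: [539.5, -27.7, 195.1]
ee_rot: [0.009, 0.148, 0.989, 0.0]
force: [-1.5, 0.5, 3.2]
grip_width: 0.244
```

Call:
play_rows(
  plan=[
    [0, 0, -1, 0, 0, 0, -1],
    [0, 0, -0.7, 0, 0, 0, -1],
    [0, 0, 0, 0, 0, 0, -1],
  ],
)

```text
time_s: 12.47
eef_pos: [539.5, -27.8, 193.7]
ee_rot: [0.01, 0.148, 0.989, 0.0]
force: [-1.7, 0.7, 5.0]
grip_width: 0.241
```

Run:
```python
from h import *
s=sense(); print(s["eef_pos"],s["force"])
a=optics.capture("scene"); cv2.imwrite("pics/q0.png",a["img"])
```

```text
[539.49954751 -27.75260592 193.72307997] [-1.66303354  0.7193388   5.00807459]
```

Call:
play_rows(
  plan=[
    [0, 0, -1, 0, 0, 0, -1],
    [0, 0, -0.5, 0, 0, 0, -1],
    [0, 0, 0, 0, 0, 0, -1],
  ],
)

```text
time_s: 12.77
eef_pos: [539.5, -27.8, 192.6]
ee_rot: [0.01, 0.148, 0.989, 0.0]
force: [-2.2, -0.5, 5.6]
grip_width: 0.241
```

```bash
cat > lid.py <<'E'
from h import *
s=sense(); print(s["time_s"],s["eef_pos"],s["force"])
a=optics.capture("scene")["img"]; z=cv2.imread("pics/q0.png"); print("lid diff",cv2.absdiff(a,z)[175:270,215:290].mean())
E
python3 lid.py
```

```text
12.7667 [539.51022497 -27.76836572 192.57151281] [-2.24348819 -0.5030791   5.63557267]
lid diff 0.6205847953216375
```

Call:
play_rows(
  plan=[
    [0, 0, -1, 0, 0, 0, -1],
    [0, 0, -0.4, 0, 0, 0, -1],
    [0, 0, 0, 0, 0, 0, -1],
  ],
)

```text
time_s: 13.07
eef_pos: [539.4, -27.7, 191.2]
ee_rot: [0.01, 0.148, 0.989, 0.0]
force: [-1.7, 0.4, 3.2]
grip_width: 0.239
```

```bash
python3 lid.py
```

```text
13.0667 [539.37368914 -27.70641388 191.16923287] [-1.67673313  0.4124618   3.20318108]
lid diff 2.143719298245614
```

The force fell and the lid image changed, so the catch let go. Holding while the lid rises.

Call:
play_rows(
  plan=[
    [0, 0, 0.5, 0, 0, 0, -1],
    [0, 0, 0, 0, 0, 0, -1],
    [0, 0, 0, 0, 0, 0, -1],
    [0, 0, 0, 0, 0, 0, -1],
    [0, 0, 0, 0, 0, 0, -1],
  ],
)

```text
time_s: 13.53
eef_pos: [539.3, -27.7, 191.2]
ee_rot: [0.009, 0.148, 0.989, 0.0]
force: [-1.0, 0.5, 2.5]
grip_width: 0.246
```

Call:
play_rows(
  plan=[
    [0, 0, 0, 0, 0, 0, -1],
    [0, 0, 0, 0, 0, 0, -1],
    [0, 0, 0, 0, 0, 0, -1],
    [0, 0, 0, 0, 0, 0, -1],
    [0, 0, 0, 0, 0, 0, -1],
  ],
)

```text
time_s: 13.95
eef_pos: [539.3, -27.7, 191.2]
ee_rot: [0.009, 0.148, 0.989, 0.0]
force: [-1.0, 0.0, 2.1]
grip_width: 0.244
```

```bash
python3 lid.py
python3 - <<'E'
from h import *
a=optics.capture("scene")["img"]; b=optics.capture("side")["img"]
cv2.imwrite("pics/r.png",np.hstack([cv2.resize(a[90:300,180:360],None,fx=2,fy=2),cv2.resize(b[110:320,240:440],None,fx=2,fy=2)]))
E
```

```text
13.95 [539.33988119 -27.70226662 191.23910022] [-1.02062287  0.02471488  2.11599117]
lid diff 2.1781520467836257
```

View pics/r.png

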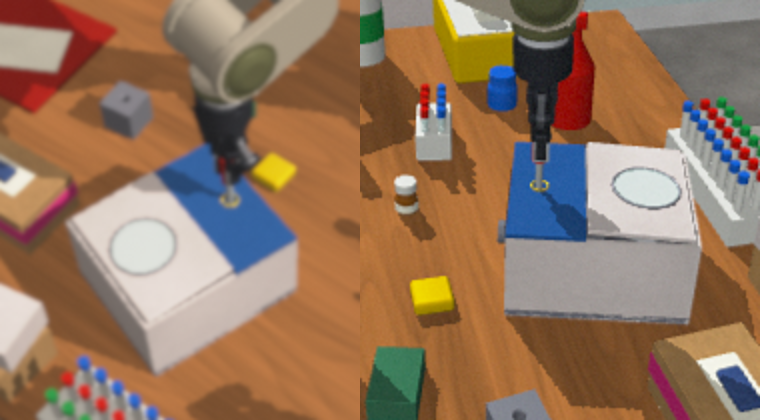

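The lid looks almost shut, though something changed. I'll quantify it without using another view.

Run:
```python
from h import *
a=optics.capture("scene"); z=cv2.imread("pics/q0.png")
g=lambda i:cv2.cvtColor(i,cv2.COLOR_BGR2GRAY)
d=cv2.absdiff(g(a["img"]),g(z)); ys,xs=np.where(d>12); print("diff px",len(xs),xs.min(),xs.max(),ys.min(),ys.max())
f=cv2.calcOpticalFlowFarneback(g(z),g(a["img"]),None,.5,2,15,3,7,1.5,0)
ax=np.array([.953,-.304]); n=np.array([.304,.953]); h=np.array([541,-27])
for r in(0,30,70,100,130,160,190):
  for t in(-60,0,60):
    p=h+ax*r+n*t; u=proj(a,np.array([*p,140.])); u=u.round().astype(int); print(r,t,u,f[u[1],u[0]].round(2),int(d[u[1],u[0]]),end=" | ")
  print()
```

```text
diff px 803 126 484 0 246
0 -60 [283 176] [0.17 0.19] 0 | 0 0 [294 190] [0.03 0.04] 1 | 0 60 [305 204] [-0.  0.] 1 | 
30 -60 [274 181] [0.93 0.3 ] 1 | 30 0 [285 195] [ 0.43 -0.17] 0 | 30 60 [297 209] [-0.5 -1.2] 0 | 
70 -60 [262 187] [0.79 0.3 ] 3 | 70 0 [273 201] [-0.48 -1.57] 2 | 70 60 [285 215] [-1.14 -2.27] 1 | 
100 -60 [253 192] [-0.09 -0.35] 2 | 100 0 [264 206] [-0.22 -0.7 ] 1 | 100 60 [275 220] [-0.14 -0.45] 2 | 
130 -60 [244 197] [ 0.02 -0.54] 2 | 130 0 [255 211] [-0.21 -0.44] 2 | 130 60 [266 226] [-0.21 -0.36] 1 | 
160 -60 [235 202] [-0.04 -0.4 ] 2 | 160 0 [246 216] [-0.13 -0.1 ] 2 | 160 60 [257 231] [-0.69 -0.09] 1 | 
190 -60 [226 207] [-0.09 -0.09] 1 | 190 0 [236 221] [-0.2  -0.17] 2 | 190 60 [247 236] [-0.03 -0.02] 3 |
```

Call:
play_rows(
  plan=[
    [0, 0, 0, 0, 0, 0, -1],
    [0, 0, 0, 0, 0, 0, -1],
    [0, 0, 0, 0, 0, 0, -1],
    [0, 0, 0, 0, 0, 0, -1],
    [0, 0, 0, 0, 0, 0, -1],
  ],
)

```text
time_s: 14.57
eef_pos: [539.4, -27.7, 191.2]
ee_rot: [0.009, 0.148, 0.989, 0.0]
force: [-1.8, 0.6, 2.0]
grip_width: 0.242
```

```bash
cat > flow.py <<'E'
from h import *
exec(open("lid.py").read())
a=optics.capture("scene"); z=cv2.imread("pics/q0.png")
g=lambda i:cv2.cvtColor(i,cv2.COLOR_BGR2GRAY)
f=cv2.calcOpticalFlowFarneback(g(z),g(a["img"]),None,.5,2,15,3,7,1.5,0)
ax=np.array([.953,-.304]); n=np.array([.304,.953]); h=np.array([541,-27])
for r in(64,70,80):
  for t in(-80,0,40,60,80):
    u=proj(a,np.array([*(h+ax*r+n*t),140.])).round().astype(int); print(r,t,f[u[1],u[0]].round(2),end=" | ")
  print()
E
python3 flow.py
```

```text
14.5667 [539.35810703 -27.70243034 191.22179681] [-1.82751301  0.57806454  1.96144001]
lid diff 2.1887719298245614
64 -80 [0.45 0.1 ] | 64 0 [-0.53 -1.64] | 64 40 [-0.94 -2.  ] | 64 60 [-1.08 -2.2 ] | 64 80 [-0.01 -0.98] | 
70 -80 [0.35 0.03] | 70 0 [-0.46 -1.54] | 70 40 [-0.86 -1.9 ] | 70 60 [-1.12 -2.25] | 70 80 [-0.34 -1.38] | 
80 -80 [ 0.12 -0.16] | 80 0 [-0.24 -1.21] | 80 40 [-0.26 -1.16] | 80 60 [-1.15 -2.23] | 80 80 [-0.64 -1.75] |
```

The lid popped about 5–8 mm and then stayed. Pressing slightly further with a small step and watching the force.

Call:
play_rows(
  plan=[
    [0, 0, -0.7, 0, 0, 0, -1],
    [0, 0, 0, 0, 0, 0, -1],
  ],
)

```text
time_s: 14.83
eef_pos: [539.5, -27.8, 190.9]
ee_rot: [0.01, 0.148, 0.989, 0.0]
force: [-2.1, 0.3, 6.0]
grip_width: 0.241
```

```bash
python3 flow.py
```

```text
14.8333 [539.50847295 -27.76880503 190.89653853] [-2.11808808  0.27303628  5.97273043]
lid diff 6.084444444444444
64 -80 [ 0.68 -1.28] | 64 0 [-1.5 -4.7] | 64 40 [-1.95 -5.15] | 64 60 [-1.13 -4.25] | 64 80 [-0.32 -3.48] | 
70 -80 [ 0.27 -1.7 ] | 70 0 [-1.57 -4.81] | 70 40 [-1.86 -5.07] | 70 60 [-1.14 -4.28] | 70 80 [-0.42 -3.66] | 
80 -80 [-0.5  -2.57] | 80 0 [-1.23 -4.26] | 80 40 [-1.12 -4.21] | 80 60 [-1.18 -4.26] | 80 80 [-0.88 -4.12] |
```

The lid is moving now (flow of 5 px at its edge). Holding here while it rises.

Call:
play_rows(
  plan=[
    [0, 0, 0, 0, 0, 0, -1],
    [0, 0, 0, 0, 0, 0, -1],
    [0, 0, 0, 0, 0, 0, -1],
    [0, 0, 0, 0, 0, 0, -1],
    [0, 0, 0, 0, 0, 0, -1],
  ],
)

```text
time_s: 15.35
eef_pos: [539.6, -27.8, 192.8]
ee_rot: [0.01, 0.148, 0.989, 0.0]
force: [-1.8, 0.9, 4.9]
grip_width: 0.246
```

```bash
python3 lid.py
```

```text
15.35 [539.56287872 -27.75433446 192.80039607] [-1.78681751  0.92783713  4.90430871]
lid diff 22.812163742690057
```

Call:
play_rows(
  plan=[
    [0, 0, 0, 0, 0, 0, -1],
    [0, 0, 0, 0, 0, 0, -1],
    [0, 0, 0, 0, 0, 0, -1],
    [0, 0, 0, 0, 0, 0, -1],
    [0, 0, 0, 0, 0, 0, -1],
  ],
)

```text
time_s: 15.82
eef_pos: [539.4, -27.7, 194.1]
ee_rot: [0.011, 0.147, 0.989, -0.0]
force: [-2.2, 0.6, 4.5]
grip_width: 0.239
```

```bash
python3 lid.py
```

```text
15.8167 [539.42323413 -27.71389911 194.13181634] [-2.22579325  0.56535058  4.51700958]
lid diff 36.43663157894737
```

Call:
play_rows(
  plan=[
    [0, 0, 2, 0, 0, 0, -1],
    [0, 0, 2, 0, 0, 0, -1],
    [0, 0, 2, 0, 0, 0, -1],
    [0, 0, 0, 0, 0, 0, -1],
    [0, 0, 0, 0, 0, 0, -1],
  ],
)

```text
time_s: 16.28
eef_pos: [539.7, -27.8, 200.1]
ee_rot: [0.011, 0.148, 0.989, -0.0]
force: [0.9, 0.3, -1.8]
grip_width: 0.243
```

Call:
play_rows(
  plan=[
    [0, 0, 0, 0, 0, 0, -1],
    [0, 0, 0, 0, 0, 0, -1],
    [0, 0, 0, 0, 0, 0, -1],
    [0, 0, 0, 0, 0, 0, -1],
    [0, 0, 0, 0, 0, 0, -1],
  ],
)

```text
time_s: 16.7
eef_pos: [539.7, -27.8, 199.3]
ee_rot: [0.01, 0.148, 0.989, 0.0]
force: [0.1, 0.8, 0.1]
grip_width: 0.242
```

Call:
play_rows(
  plan=[
    [0, 0, 0, 0, 0, 0, -1],
    [0, 0, 0, 0, 0, 0, -1],
    [0, 0, 0, 0, 0, 0, -1],
    [0, 0, 0, 0, 0, 0, -1],
    [0, 0, 0, 0, 0, 0, -1],
  ],
)

```text
time_s: 17.12
eef_pos: [539.7, -27.8, 199.3]
ee_rot: [0.01, 0.148, 0.989, 0.0]
force: [0.0, -0.4, -0.7]
grip_width: 0.243
```

Call:
play_rows(
  plan=[
    [0, 0, 0, 0, 0, 0, -1],
    [0, 0, 0, 0, 0, 0, -1],
    [0, 0, 0, 0, 0, 0, -1],
    [0, 0, 0, 0, 0, 0, -1],
    [0, 0, 0, 0, 0, 0, -1],
  ],
)

```text
time_s: 17.53
eef_pos: [539.7, -27.8, 199.3]
ee_rot: [0.011, 0.148, 0.989, 0.0]
force: [-0.1, 0.1, 0.2]
grip_width: 0.242
```

```bash
python3 lid.py
python3 - <<'E'
from h import *
a=optics.capture("scene")["img"]; b=optics.capture("side")["img"]
cv2.imwrite("pics/s.png",np.hstack([cv2.resize(a[90:300,180:360],None,fx=2,fy=2),cv2.resize(b[110:320,240:440],None,fx=2,fy=2)]))
E
```

```text
17.5333 [539.68937454 -27.78657552 199.34617537] [-0.06057402  0.09373139  0.20962437]
lid diff 42.26105263157895
```

View pics/s.png

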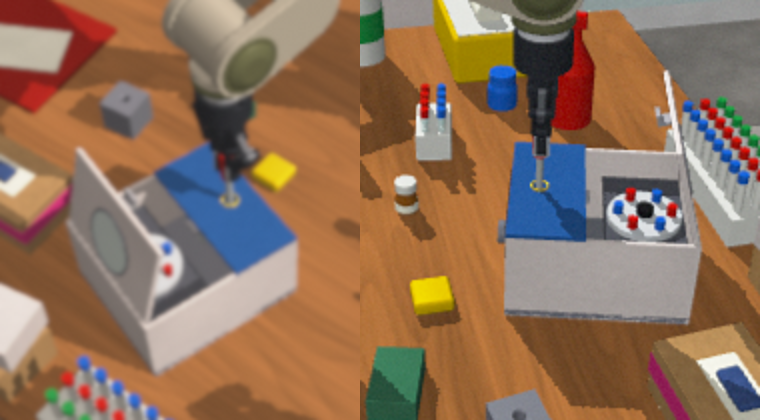

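The lid is fully open, with rotor visible. Drawing the rod straight out.

Call:
play_rows(
  plan=[
    [0, 0, 10, 0, 0, 0, -1],
    [0, 0, 10, 0, 0, 0, -1],
    [0, 0, 10, 0, 0, 0, -1],
    [0, 0, 10, 0, 0, 0, -1],
    [0, 0, 10, 0, 0, 0, -1],
  ],
)

```text
time_s: 18.1
eef_pos: [538.9, -27.6, 252.6]
ee_rot: [0.009, 0.148, 0.989, 0.0]
force: [0.4, 0.3, -0.8]
grip_width: 0.242
```

Call:
play_rows(
  plan=[
    [0, 0, 10, 0, 0, 0, -1],
    [0, 0, 10, 0, 0, 0, -1],
    [0, 0, 10, 0, 0, 0, -1],
    [0, 0, 5, 0, 0, 0, -1],
    [0, 0, 0, 0, 0, 0, -1],
  ],
)

```text
time_s: 18.52
eef_pos: [539.6, -27.7, 296.6]
ee_rot: [0.013, 0.148, 0.989, -0.0]
force: [-1.1, 0.0, -1.3]
grip_width: 0.237
```

Out. Travelling back above the stand.

Call:
play_rows(
  plan=[
    [-12, -37, 0, 0, 0, 0, -1],
    [-12, -37, 0, 0, 0, 0, -1],
    [-12, -37, 0, 0, 0, 0, -1],
    [-12, -37, 0, 0, 0, 0, -1],
    [-12, -37, 0, 0, 0, 0, -1],
  ],
)

```text
time_s: 18.93
eef_pos: [477.9, -212.1, 297.1]
ee_rot: [0.014, 0.141, 0.99, 0.001]
force: [1.2, -0.2, -1.6]
grip_width: 0.241
```

Call:
play_rows(
  plan=[
    [-12, -37, 0, 0, 0, 0, -1],
    [-12, -37, 0, 0, 0, 0, -1],
    [-8, -25, 0, 0, 0, 0, -1],
    [0, 0, 0, 0, 0, 0, -1],
    [0, 0, 0, 0, 0, 0, -1],
  ],
)

```text
time_s: 19.35
eef_pos: [439.6, -321.9, 295.5]
ee_rot: [0.013, 0.145, 0.989, 0.001]
force: [-0.5, 0.6, -0.3]
grip_width: 0.246
```

Call:
play_rows(
  plan=[
    [-1, -10, -20, -0.003, 0.008, 0, -1],
    [0, -10, -25, -0.003, 0.007, 0, -1],
    [0, 0, -25, 0, 0, 0, -1],
    [0, 0, -20, 0, 0, 0, -1],
    [0, 0, -10, 0, 0, 0, -1],
  ],
)

```text
time_s: 19.77
eef_pos: [440.3, -339.9, 194.4]
ee_rot: [0.008, 0.144, 0.99, -0.005]
force: [0.3, 0.9, -1.6]
grip_width: 0.244
```

Call:
play_rows(
  plan=[
    [0, 0, 0, 0, 0, 0, -1],
    [0, 0, 0, 0, 0, 0, -1],
  ],
)

```text
time_s: 19.93
eef_pos: [440.5, -337.3, 192.1]
ee_rot: [0.006, 0.143, 0.99, -0.003]
force: [0.1, 0.2, -0.5]
grip_width: 0.24
```

Run:
```python
from h import *
s=sense(); print(s["eef_pos"],s["ee_rot"],s["force"])
cs={n:optics.capture(n) for n in("scene","side","wrist")}
zt=s["eef_pos"][2]-103
for n,c in cs.items(): print(n,"hole",proj(c,np.array([436,-341,60])).round(1),"tip at TCP",proj(c,np.array([*s["eef_pos"][:2],zt])).round(1))
b,w,a=cs["side"]["img"],cs["wrist"]["img"],cs["scene"]["img"]
cv2.imwrite("pics/t.png",np.hstack([cv2.resize(w[120:220,250:350],None,fx=4,fy=4,interpolation=3),np.vstack([cv2.resize(a[100:150,210:270],None,fx=4,fy=4,interpolation=3),cv2.resize(b[275:325,290:350],None,fx=4,fy=4,interpolation=3)])]))
```

```text
[ 440.46708218 -337.28758145  192.13734803] [ 0.00607066  0.14269596  0.98974273 -0.00321587] [ 0.11747316  0.24056534 -0.45111844]
scene hole [241.9 138.9] tip at TCP [240.7 134.1]
side hole [319.2 317. ] tip at TCP [321.  306.5]
wrist hole [313.9 179.6] tip at TCP [319.6 194.7]
```

View pics/t.png

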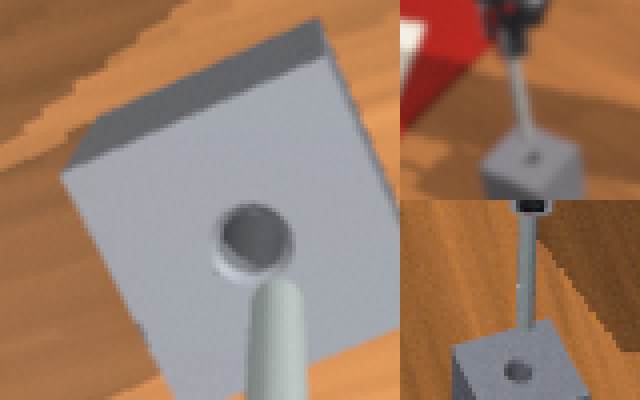

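The wrist crop shows the stand hole at (313,180) and the tip's edge at (318.6,190). The tip sits about 1 mm from directly below the TCP. Solving for the hole.

```bash
cat > st.py <<'E'
from h import *
def hole(c,box):
    # dark mouth of stand hole: darkest blob
    x0,y0,x1,y1=box; g=cv2.cvtColor(c["img"][y0:y1,x0:x1],cv2.COLOR_BGR2GRAY); return g
cs=[optics.capture(n) for n in("scene","side","wrist")]
H=[(242.7,138.7),(319.0,317.3),(312.9,180.1)]
for c,h in zip(cs,H): print(tri([c],[np.array(h)],60)[0])
print(tri(cs[1:],[np.array(h) for h in H[1:]],60))
s=sense(); print(s["eef_pos"])
E
python3 st.py
python3 - <<'E'
from h import *
s=sense();b=optics.capture("side"); w=optics.capture("wrist"); z=s["eef_pos"][2]-103
hs=cv2.cvtColor(w["img"],cv2.COLOR_BGR2HSV)
print("wrist row205 V/S",hs[205,305:332,1].tolist(),hs[205,305:332,2].tolist())
print("col 318 V",hs[180:202,318,2].tolist(),hs[180:202,318,1].tolist())
for x in(439,441,443): 
  q=tipedge(w,(x,-338,z)); print(x,q[:,1].min().round(1),q[:,0].mean().round(1), proj(b,np.array([x,-338,z])).round(1))
hb=cv2.cvtColor(b["img"],cv2.COLOR_BGR2HSV); print(hb[290:304,316:327,1].mean(0).round(0),hb[290:304,316:327,2].mean(0).round(0))
E
```

```text
[ 433.5 -339.5]
[ 435.4 -341.8]
[ 436.2 -342.6]
(array([ 436. , -342.6]), array([ 0.4,  0.2,  0.1, -0.2]))
[ 440.36914129 -338.32237849  192.91856347]
wrist row205 V/S [16, 16, 16, 16, 16, 17, 15, 13, 15, 13, 13, 12, 11, 10, 11, 12, 12, 12, 10, 13, 12, 11, 16, 17, 16, 16, 18] [173, 174, 175, 173, 175, 176, 165, 142, 134, 136, 141, 150, 163, 172, 180, 187, 191, 197, 198, 195, 191, 180, 174, 175, 175, 175, 174]
col 318 V [97, 97, 97, 96, 96, 96, 122, 157, 167, 169, 171, 171, 172, 171, 172, 172, 172, 171, 172, 171, 171, 171] [18, 16, 18, 16, 13, 13, 19, 15, 14, 12, 12, 12, 13, 10, 12, 13, 12, 10, 12, 12, 12, 10]
439 187.4 319.1 [320.5 306.6]
441 189.8 319.8 [321.4 306.5]
443 192.2 320.6 [322.2 306.3]
[172. 172. 181.  47.  20.  17.  21.  40. 165. 174. 172.] [167. 173. 180. 138. 135. 131. 118. 105. 171. 176. 171.]
```

Call:
play_rows(
  plan=[
    [-4, -4.5, -10, 0, 0, 0, -1],
    [0, 0, -5, 0, 0, 0, -1],
    [0, 0, 0, 0, 0, 0, -1],
    [0, 0, 0, 0, 0, 0, -1],
  ],
)

```text
time_s: 20.67
eef_pos: [435.6, -343.5, 176.1]
ee_rot: [0.007, 0.143, 0.99, -0.004]
force: [-0.4, -0.3, -0.3]
grip_width: 0.236
```

Run:
```python
from h import *
s=sense(); print(s["eef_pos"],s["ee_rot"])
w=optics.capture("wrist"); b=optics.capture("side"); e=s["eef_pos"]
z=e[2]-103
print("hole",proj(w,np.array([436.1,-342.6,60])).round(1),"tip",proj(w,np.array([e[0],e[1],z])).round(1))
g=cv2.cvtColor(w["img"],cv2.COLOR_BGR2GRAY)
for y in range(178,212,2): print(y,g[y,300:336:2].tolist())
hb=cv2.cvtColor(b["img"],cv2.COLOR_BGR2HSV); print(hb[298:310,314:327,1].mean(0).round(0),[proj(b,np.array([*e[:2],q])).round(1) for q in(z,z+20)])
```

```text
[ 435.56612099 -343.50238156  176.12399862] [ 0.00669529  0.14348892  0.98962153 -0.00391492]
hole [320.5 190.1] tip [319.2 195.2]
178 [168, 168, 167, 168, 169, 168, 168, 168, 168, 168, 168, 169, 168, 168, 167, 168, 169, 169]
180 [167, 169, 168, 168, 168, 169, 168, 168, 163, 150, 133, 129, 146, 165, 168, 168, 169, 168]
182 [168, 168, 169, 168, 167, 168, 169, 149, 113, 93, 89, 92, 91, 96, 144, 168, 168, 168]
184 [168, 169, 168, 168, 167, 168, 151, 113, 78, 85, 90, 92, 94, 92, 94, 150, 169, 168]
186 [169, 168, 169, 168, 167, 164, 140, 77, 80, 86, 91, 93, 93, 92, 92, 111, 170, 169]
188 [169, 167, 169, 169, 169, 162, 142, 71, 80, 85, 89, 93, 93, 93, 85, 104, 152, 168]
190 [168, 168, 168, 167, 167, 165, 148, 95, 120, 163, 171, 146, 100, 92, 86, 106, 145, 168]
192 [169, 168, 168, 169, 168, 173, 163, 134, 144, 169, 185, 196, 164, 91, 90, 119, 146, 168]
194 [151, 144, 167, 159, 168, 174, 174, 133, 145, 170, 185, 196, 192, 104, 111, 129, 165, 168]
196 [119, 119, 118, 136, 168, 167, 173, 134, 144, 171, 185, 197, 192, 141, 143, 149, 168, 168]
198 [120, 119, 118, 118, 167, 169, 140, 135, 146, 170, 184, 196, 192, 166, 158, 168, 168, 169]
200 [121, 119, 120, 120, 143, 169, 152, 135, 147, 169, 185, 196, 192, 172, 168, 168, 168, 169]
202 [121, 119, 120, 154, 168, 167, 140, 135, 149, 171, 185, 196, 193, 174, 168, 168, 169, 169]
204 [120, 119, 119, 169, 168, 167, 143, 135, 148, 172, 184, 195, 194, 177, 169, 168, 169, 168]
206 [129, 141, 168, 168, 168, 168, 135, 135, 149, 171, 184, 196, 194, 178, 169, 167, 168, 167]
208 [168, 168, 168, 167, 168, 168, 137, 136, 151, 172, 184, 195, 194, 179, 167, 167, 166, 166]
210 [166, 167, 167, 167, 166, 166, 132, 135, 151, 172, 184, 196, 194, 180, 167, 166, 166, 167]
[146. 145. 146.  85.  11.  17.  18.  28. 102. 118. 112. 109. 105.] [array([319.4, 313.9]), array([319.6, 307.8])]
```

Call:
play_rows(
  plan=[
    [-0.5, 2, -5, 0, 0, 0, -1],
    [0, 0, -2, 0, 0, 0, -1],
    [0, 0, 0, 0, 0, 0, -1],
    [0, 0, 0, 0, 0, 0, -1],
  ],
)

```text
time_s: 21.1
eef_pos: [435.4, -341.2, 169.0]
ee_rot: [0.007, 0.143, 0.99, -0.004]
force: [-1.0, 1.1, -1.3]
grip_width: 0.24
```

```bash
cat > w.py <<'E'
from h import *
s=sense(); print(s["time_s"],s["eef_pos"],s["ee_rot"],s["force"])
w=optics.capture("wrist"); g=cv2.cvtColor(w["img"],cv2.COLOR_BGR2GRAY)
for y in range(180,214,2): print(y,g[y,304:340:2].tolist())
E
python3 w.py
```

```text
21.1 [ 435.39125354 -341.20539634  168.99263642] [ 0.00712987  0.14328017  0.98964747 -0.00422446] [-1.0091739   1.09530139 -1.32362126]
180 [169, 169, 169, 169, 168, 170, 168, 168, 168, 168, 169, 169, 169, 169, 168, 169, 169, 169]
182 [168, 169, 168, 168, 169, 168, 169, 169, 170, 168, 169, 169, 168, 168, 168, 169, 169, 167]
184 [168, 169, 168, 168, 164, 143, 122, 105, 117, 137, 164, 168, 168, 169, 168, 168, 169, 169]
186 [169, 168, 169, 157, 120, 97, 89, 91, 92, 92, 96, 155, 168, 170, 169, 169, 169, 169]
188 [167, 168, 162, 132, 82, 80, 87, 91, 94, 94, 92, 96, 162, 168, 168, 169, 168, 168]
190 [169, 169, 151, 120, 73, 89, 121, 163, 171, 148, 97, 93, 119, 168, 169, 168, 169, 169]
192 [169, 166, 147, 108, 75, 123, 144, 171, 185, 196, 164, 87, 105, 166, 168, 168, 169, 169]
194 [162, 139, 94, 131, 101, 134, 145, 170, 184, 196, 193, 100, 111, 161, 169, 169, 168, 168]
196 [120, 114, 97, 109, 131, 136, 146, 171, 185, 198, 192, 125, 119, 161, 169, 169, 169, 168]
198 [120, 120, 105, 101, 131, 135, 146, 170, 184, 196, 191, 142, 134, 168, 169, 168, 169, 168]
200 [119, 119, 115, 108, 116, 135, 148, 170, 184, 196, 192, 157, 158, 169, 168, 169, 168, 169]
202 [119, 119, 119, 115, 118, 135, 149, 172, 185, 194, 192, 170, 169, 168, 169, 169, 168, 168]
204 [119, 119, 120, 119, 130, 135, 148, 171, 184, 196, 194, 178, 168, 169, 167, 168, 169, 169]
206 [119, 119, 141, 169, 135, 135, 149, 170, 184, 196, 194, 179, 168, 168, 167, 167, 168, 169]
208 [153, 167, 169, 167, 136, 135, 150, 172, 184, 197, 194, 180, 168, 168, 167, 168, 168, 167]
210 [167, 167, 168, 167, 131, 136, 151, 172, 185, 196, 194, 180, 167, 168, 167, 168, 167, 167]
212 [167, 167, 168, 168, 133, 135, 152, 171, 184, 195, 196, 179, 167, 166, 168, 165, 167, 167]
```

Tip and hole are concentric. Lowering in.

Call:
play_rows(
  plan=[
    [0, 0, -3, 0, 0, 0, -1],
    [0, 0, -2, 0, 0, 0, -1],
    [0, 0, -2, 0, 0, 0, -1],
    [0, 0, -1, 0, 0, 0, -1],
    [0, 0, 0, 0, 0, 0, -1],
  ],
)

```text
time_s: 21.57
eef_pos: [435.5, -341.3, 160.4]
ee_rot: [0.007, 0.143, 0.99, -0.004]
force: [0.9, -0.5, -1.1]
grip_width: 0.239
```

Call:
play_rows(
  plan=[
    [0, 0, -3, 0, 0, 0, -1],
    [0, 0, -3, 0, 0, 0, -1],
    [0, 0, 0, 0, 0, 0, -1],
  ],
)

```text
time_s: 21.82
eef_pos: [435.5, -341.3, 153.8]
ee_rot: [0.007, 0.143, 0.99, -0.004]
force: [-0.2, 0.1, -1.2]
grip_width: 0.244
```

It's in the hole with no contact. Lowering the rest of the way; the bottom is expected at TCP z≈113.

Call:
play_rows(
  plan=[
    [0, 0, -4, 0, 0, 0, -1],
    [0, 0, -4, 0, 0, 0, -1],
    [0, 0, -4, 0, 0, 0, -1],
    [0, 0, 0, 0, 0, 0, -1],
  ],
)

```text
time_s: 22.15
eef_pos: [435.5, -341.3, 140.3]
ee_rot: [0.007, 0.143, 0.99, -0.004]
force: [0.2, 0.2, -1.6]
grip_width: 0.236
```

Call:
play_rows(
  plan=[
    [0, 0, -4, 0, 0, 0, -1],
    [0, 0, -4, 0, 0, 0, -1],
    [0, 0, -3, 0, 0, 0, -1],
    [0, 0, 0, 0, 0, 0, -1],
  ],
)

```text
time_s: 22.48
eef_pos: [435.4, -341.2, 127.9]
ee_rot: [0.007, 0.143, 0.99, -0.004]
force: [0.2, -0.4, -0.7]
grip_width: 0.247
```

Call:
play_rows(
  plan=[
    [0, 0, -4, 0, 0, 0, -1],
    [0, 0, -4, 0, 0, 0, -1],
    [0, 0, 0, 0, 0, 0, -1],
  ],
)

```text
time_s: 22.73
eef_pos: [435.4, -341.2, 119.1]
ee_rot: [0.007, 0.143, 0.99, -0.004]
force: [0.4, -0.4, -1.5]
grip_width: 0.242
```

Call:
play_rows(
  plan=[
    [0, 0, -2, 0, 0, 0, -1],
    [0, 0, -1.5, 0, 0, 0, -1],
    [0, 0, 0, 0, 0, 0, -1],
  ],
)

```text
time_s: 22.98
eef_pos: [435.4, -341.2, 115.1]
ee_rot: [0.007, 0.143, 0.99, -0.004]
force: [0.1, -0.8, -1.3]
grip_width: 0.241
```

Call:
play_rows(
  plan=[
    [0, 0, -1, 0, 0, 0, -1],
    [0, 0, -0.5, 0, 0, 0, -1],
    [0, 0, 0, 0, 0, 0, -1],
  ],
)

```text
time_s: 23.23
eef_pos: [435.5, -341.4, 113.7]
ee_rot: [0.007, 0.143, 0.99, -0.004]
force: [-0.2, -0.5, -0.6]
grip_width: 0.242
```

Call:
play_rows(
  plan=[
    [0, 0, -1, 0, 0, 0, -1],
    [0, 0, 0, 0, 0, 0, -1],
  ],
)

```text
time_s: 23.4
eef_pos: [435.7, -341.5, 113.0]
ee_rot: [0.008, 0.143, 0.99, -0.005]
force: [0.2, 0.1, -1.2]
grip_width: 0.238
```

It's at the original seated height. Releasing.

Call:
play_rows(
  plan=[
    [0, 0, 0, 0, 0, 0, -0.3],
    [0, 0, 0, 0, 0, 0, -0.3],
    [0, 0, 0, 0, 0, 0, 0],
    [0, 0, 0, 0, 0, 0, 1],
    [0, 0, 0, 0, 0, 0, 1],
  ],
)

```text
time_s: 23.82
eef_pos: [435.9, -341.7, 113.4]
ee_rot: [0.008, 0.143, 0.99, -0.005]
force: [-0.5, 0.1, 1.2]
grip_width: 0.764
```

Call:
play_rows(
  plan=[
    [0, 0, 0, 0, 0, 0, 1],
    [0, 0, 0, 0, 0, 0, 1],
    [0, 0, 0, 0, 0, 0, 1],
    [0, 0, 0, 0, 0, 0, 1],
    [0, 0, 0, 0, 0, 0, 1],
  ],
)

```text
time_s: 24.23
eef_pos: [435.9, -341.7, 113.4]
ee_rot: [0.008, 0.143, 0.99, -0.005]
force: [0.7, 0.5, 0.3]
grip_width: 0.996
```

Call:
play_rows(
  plan=[
    [0, 0, 10, 0, 0, 0, 1],
    [0, 0, 20, 0, 0, 0, 1],
    [0, 0, 30, 0, 0, 0, 1],
    [0, 0, 30, 0, 0, 0, 1],
    [0, 0, 30, 0, 0, 0, 1],
  ],
)

```text
time_s: 24.65
eef_pos: [433.3, -338.9, 234.1]
ee_rot: [0.003, 0.143, 0.99, -0.001]
force: [0.6, 0.1, 0.0]
grip_width: 1.0
```

Call:
play_rows(
  plan=[
    [0, 0, 30, 0, 0, 0, 1],
    [-20, 20, 20, 0, 0, 0, 1],
    [-20, 20, 0, 0, 0, 0, 1],
    [-20, 20, 0, 0, 0, 0, 1],
    [0, 0, 0, 0, 0, 0, 1],
  ],
)

```text
time_s: 25.07
eef_pos: [372.1, -277.8, 297.4]
ee_rot: [0.009, 0.143, 0.99, -0.006]
force: [-0.3, -0.4, 0.4]
grip_width: 0.998
```

```bash
python3 lid.py
python3 - <<'E'
from h import *
s=sense(); print(s["eef_pos"])
a=optics.capture("scene"); b=optics.capture("side"); R=((0,170,70),(6,255,255))
ra,rb=blob(a,*R,(225,105,255,140)),blob(b,*R,(305,275,335,310)); print(ra,rb); print("rod",tri([a,b],[ra[0],rb[0]]))
for n,c in(("scene",a),("side",b)):
    z=cv2.imread(f"pics/{n}0.png"); cv2.imwrite(f"pics/{n}9.png",c["img"])
    m=(cv2.absdiff(z,c["img"]).max(2)>40).astype(np.uint8); k,_,st,_=cv2.connectedComponentsWithStats(m)
    print(n,[t.tolist() for t in st[1:] if t[4]>25])
# bystander patches
for nm,(x,y,w_,h_) in dict(bottle=(352,280,50,62),jar=(405,295,26,28),rack=(388,226,48,46),vial=(366,194,16,22),swab=(276,124,34,30),timer=(304,165,26,20),glove=(143,148,78,60)).items():
    print(nm, cv2.absdiff(a["img"],cv2.imread("pics/scene0.png"))[y:y+h_,x:x+w_].mean().round(2), end="; ")
E
```

```text
25.0667 [ 372.05473893 -277.77778496  297.38240439] [-0.26683964 -0.37955275  0.4463676 ]
lid diff 42.99691228070176
[ 373.1082985  -279.1515086   297.43657359]
(array([229.19148936, 108.96808511]), array([225, 105,  13,  13,  94])) (array([319.44549763, 294.76777251]), array([315, 284,  10,  23, 211]))
rod (array([ 427.2, -378.4,  171.2]), array([ 1.5, -0.8,  1. ,  0.4]))
scene [[212, 0, 151, 132, 5582], [395, 0, 9, 29, 96], [423, 0, 18, 8, 78], [404, 0, 45, 69, 720], [480, 0, 40, 49, 689], [503, 0, 104, 184, 8253], [391, 39, 103, 119, 3482], [477, 46, 9, 11, 45], [275, 60, 133, 41, 2220], [582, 62, 10, 11, 33], [132, 71, 104, 61, 3122], [78, 80, 64, 41, 1357], [410, 94, 4, 13, 29], [244, 117, 31, 24, 420], [308, 119, 56, 44, 992], [564, 121, 17, 11, 104], [287, 146, 134, 55, 1469], [215, 163, 82, 88, 3163], [163, 183, 30, 21, 117], [149, 197, 40, 37, 407], [261, 222, 6, 7, 33]]
side [[0, 0, 115, 243, 9364], [98, 0, 12, 16, 57], [125, 0, 169, 108, 6690], [98, 39, 30, 9, 96], [275, 59, 25, 10, 61], [226, 84, 95, 147, 5607], [183, 97, 26, 49, 606], [210, 107, 17, 13, 69], [126, 131, 97, 97, 4293], [353, 145, 58, 89, 2238], [117, 193, 12, 19, 75], [131, 193, 17, 41, 287], [210, 201, 74, 102, 1869], [169, 247, 162, 153, 9207], [427, 260, 42, 62, 681], [26, 273, 95, 119, 6915], [242, 286, 5, 8, 26], [252, 306, 16, 5, 47], [120, 360, 7, 11, 26]]
bottle 3.09; jar 3.23; rack 4.05; vial 4.25; swab 10.19; timer 17.74; glove 7.49;
```

Run:
```python
from h import *
a=optics.capture("scene"); b=optics.capture("side"); R=((0,170,70),(6,255,255))
ra,rb=blob(a,*R,(234,112,246,134)),blob(b,*R,(305,275,335,310)); print(ra,rb); print("rod",tri([a,b],[ra[0],rb[0]]))
g=lambda i,x,y,w,h:i[y:y+h,x:x+w]
for n,c,L in(("scene",a,dict(timer=(306,167,22,17),swab=(278,127,30,26),glove=(148,152,70,52))),("side",b,dict(timer=(263,247,26,20),swab=(243,283,30,38),glove=(385,274,90,88)))):
    z=cv2.imread(f"pics/{n}0.png")
    for k,(x,y,w,h) in L.items():
        r=cv2.matchTemplate(cv2.Canny(g(c["img"],x-6,y-6,w+12,h+12),60,150),cv2.Canny(g(z,x,y,w,h),60,150),cv2.TM_CCOEFF_NORMED); _,v,_,l=cv2.minMaxLoc(r); print(n,k,"shift",np.array(l)-6,round(v,2))
```

```text
(array([239.64044944, 122.8988764 ]), array([236, 116,   8,  15,  89])) (array([319.46666667, 294.72857143]), array([315, 284,  10,  23, 210]))
rod (array([ 434.3, -341.5,  132.5]), array([-0.4,  0.2, -0.3, -0.1]))
scene timer shift [0 0] 0.58
scene swab shift [0 0] 0.66
scene glove shift [0 0] 0.69
side timer shift [0 0] 0.68
side swab shift [ 0 -1] 0.44
side glove shift [0 0] 0.85
```

The rod stands at (434,−341.5) with its grip at z≈132, the same height as at the start. The lid is still open and the nearby bystanders haven't moved. Handing in.

```bash
python3 -c "
from rig import ctrl; print(ctrl.finish_job())"
```

```text
the job is handed in; nothing more can be done
None
```

The centrifuge lid is open, and the release rod is back in its stand. I handed the job in at about 25 s on the robot's clock; no verdict was reported.

- **Release:** I lowered the rod through the ringed hole and felt the tail about 40 mm below the mouth. After about 8 mm of push the lid lifted a few millimetres and stopped. A further push of under 1 mm let it go, and the lid rose fully open. The highest force I read was about 7 N, but readings came only at the end of each move.
- **Return:** I drew the rod straight out and lowered it into the stand to the height where I first gripped it. I then released it and moved the gripper clear.
- **Last checks:**
  - **Rod:** the handle is at (434, −342, 132), against (436, −342, 132) at the start. The 2 mm is within the play of the stand's hole.
  - **Lid:** still open by image comparison.
  - **Bystanders:** the timer, swab box and glove box showed no shift, except for one pixel on the swab box in the side view, a weak match with the lighting changed. The spray bottle, cap jar, tube rack and vial got only a coarse image difference, which was small.
- **Disagreements:** the cameras differed by 2–3 mm on hole positions, so I centred the rod by comparing tip and hole within each image. One final rod estimate was wrong because a red folder on the bench fell inside the search window; I repeated it with a tighter window.

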